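Open the spice grinder's chamber, thread unknown

TASK

Please get the electric spice grinder ready for cleaning: first slide the white cover fully shut over the seed compartment, then unscrew the black cap of the grinding chamber and lift it off. Nobody remembers whether that cap has an ordinary or a reversed thread, so feel for it: if it stops dead one way, turn it the other way, where it comes loose in under a quarter turn. Finish while still holding the cap upright in the gripper, about a hand's breadth straight above the chamber it came from, touching nothing else (do not put it down), and leave the cover shut and the other things on the worktop where they are.

Things in the scene. Friction and masses are not known exactly. Their poses are not given: they have to be found in the camera images.
- grinder: low electric spice grinder, teal with a dark grey deck, 130 x 258 x 70 mm, fixed firmly. Origin: centre of its underside; z up, long side along its y, front panel (button, vents) towards its -x. The deck is 70 mm above the origin; in it the seed compartment (54 x 48 mm) centred at y = +33 mm and the grinding chamber with its cap at x = 0, y = -75 mm.
- cover (a joint): slide of the white cover over the seed compartment, in m: 0 = fully shut (end stop), 0.055 = fully open. Opening moves it along the grinder's +y (away from the cap), shutting along -y. About 1.5 N of friction; it stays where it is left.
- cover_rib (a point): middle of the black rib on the white slide cover, 18 mm above the deck. Cover plate 67 x 62 mm, its top 5 mm above the deck; the rib in its centre is 12 mm thick along the slide (grinder's y), 40 mm long along the grinder's x, its top 30 mm above the deck; pinch it from above across the 12 mm, or push it. Guide rails 6 mm high beside the cover.
- cap: black round knurled screw cap with steel top and orange line, 50 to 100 g, a loose body. Origin: on its axis at the flange's underside, level with the deck when screwed in; z up, x along the orange line. Flange 54 mm wide, 4 mm thick; above it the round grip, 42 mm in diameter, 4 to 40 mm above the origin; below it a plug 18.5 mm deep with two lugs.
- cap_grip (a point): point on the cap's axis 24 mm above the flange's underside, a good height to grip. As found the cap's x lies along the grinder's x within 5 degrees. Its thread hand is hidden and varies: the wrong way it meets a hard stop within 10 degrees; the right way (counter-clockwise from above if ordinary) it turns easily, does not rise, lifts free from 50 degrees on, end stop near 70.
- chamber_mouth (a point): centre of the grinding chamber's mouth, on the deck (70 mm above the worktop), where the cap's origin rests when screwed in; fixed to the grinder.
- salt_shaker: glass salt shaker with a grey top, 44 mm across, 90 mm tall; bystander, origin under its centre
- espresso_cup: green and white espresso cup, 64 x 89 x 48 mm; bystander, origin at its underside
- teaspoon: steel teaspoon, 132 x 26 x 9 mm; bystander, origin at its underside
- tape_roll: roll of beige tape lying flat, 96 mm across, 25 mm high; bystander, origin under its centre
- match_box: small light green and white packet, 38 x 61 x 31 mm; bystander, origin at its underside
- tea_light: tea light, 38 mm across, 15 mm high; bystander, origin under its centre
Mind the look-alikes: they are no part of the job. What is shaped like the cap but pink or purple is not meant.

How it is judged (in metres and radians):
On the way, in this order (a step that is already met when the one before it is completed fails the run):
1. the cover is shut (within 3 mm) while the cap is still screwed in (value of joint cover below 0.003 m and z of cap in the frame of grinder below 0.075 m and angle between the x axis of cap and the x axis of grinder, either way round below 0.5 rad), for 0.2 s.
2. the cap is turned loose (more than 40 degrees from where it sat) (value of joint cover below 0.003 m and angle between the x axis of cap and the x axis of grinder, either way round above 0.7 rad), for 0.1 s.
3. the cap is lifted off, in the gripper, at least 30 mm above its seat (z of cap in the frame of grinder above 0.1 m and contact force between the fingers and cap above 1 N), for 0.2 s.
At the end, for the whole second after the job is handed in: The cover is shut within 3 mm; the gripper holds the cap still (under 0.03 m/s) and upright within 20 degrees, its flange 40 to 200 mm above the deck and its axis within 60 mm of the chamber's; it does not touch the grinder (value of joint cover below 0.003 m and z of cap in the frame of grinder between 0.11 and 0.27 m and horizontal distance between cap and chamber_mouth below 0.06 m and angle between cap's own z axis and vertical below 0.35 rad and contact force between the fingers and cap above 1 N and contact force between cap and grinder below 0.1 N and linear speed of cap below 0.03 m/s); the arm keeps its last pose, push and grip.
It fails at once if a bystander is moved by more than 30 mm (distance of any of salt_shaker, espresso_cup, teaspoon, tape_roll, match_box, tea_light from where it was at the start of the episode above 0.03 m).
It also fails if it takes over 45 s, if anything falls off the work surface, if the arm or the gripper's body presses on something with over 40 N, if the wrist force passes 120 N, or if a joint passes its speed limit or range.

ROBOT

A 7-joint arm with a two-finger parallel gripper is mounted at the origin on a cart in front of the work surface, level with it; the furniture and walls round the work are solid. World frame = base frame: x ahead of the robot, y to its left, z up, the work surface at z = 0. Lengths are in m, angles in degrees, forces in N, time in s.
With the tool pointing down it reaches from about 0.425 to 0.875 m from the base axis. Payload 4.7 kg.
Tool frame: the origin (TCP) lies at the very end of the fingers, on their centre line; the grasp point (between the pads) lies 19 mm behind it; z points along the fingers, y is the direction in which the jaws open and shut (so a half turn about z gives the same grasp; the last joint's range is limited). The gripper opens to 87 mm and grips with 3 to 60 N. Pads are 19 mm wide; open, the fingers measure 117 mm over their backs; the gripper's body (75 mm by 190 mm) begins 51 mm behind the grasp point.
Start: joints at [68.13, 18.392, -4.016, 83.108, 1.295, 78.541, -3.26], TCP at [0.251, -0.6, 0.223] pointing down, gripper open.
Joint ranges: [-163.93, 163.93], [-17.29, 119.83], [-79.2, 71.16], [3.27, 140.29], [-89.18, 269.18], [5.43, 117.66], [-154.24, 154.24]. Speed limits (degrees/s): [147.25, 147.25, 180, 180, 180, 180, 180].

INTERFACE

Orientations are given as [roll, pitch, yaw] about the fixed x, y, z axes, in that order (R = Rz(yaw) Ry(pitch) Rx(roll)).
In Python, from cell import sensors, imaging, ticket gives the robot as it stands.
- The arm moves only by the tool carry_out, never from a script. Its argument "plan" is a list of rows, each an object of numbers: "fingers": the closure, from -1 (fully open) to 1 (shut); "dx", "dy", "dz": the shift along the tool's x, y, z normalised to -1 to 1, where 1 is 0.03 m; "rx", "ry", "rz": the turn, a rotation vector about the tool's x, y, z normalised to -1 to 1, where 1 is 10 degrees. A call has 1 to 12 rows; each row shifts and turns the commanded pose from where the row before left it, along the tool's axes as they then stand; what a row does not reach is not made up. A row lasts 1/8 s, in which the tool goes at most 62.5 mm and 10.7 degrees, less where a joint would pass 70% of its speed; a pose out of reach is approached as far as the arm can. A call with a number of a shift or a turn outside -1 to 1 is refused whole. A call with a gripper value outside its range is refused whole. The fingers move at their own pace and stop on an object; "force" is the grip in N (left out, the last holds). Time passes only in rows, so rows that do not move let the fingers close. It gives the time, the measured TCP pose, the force and the opening at its end, in the units of the state.
- sensors.get_obs(): the state, without advancing time (a new reading comes with each control period).
- imaging.read_camera(name): name is "scene" or "side" or "wrist"; returns a dict with "color" (420x560x3 uint8, red, green, blue), "mtx" (3x3 intrinsics, pixels), "extrinsics" (4x4, takes a point from world to camera coordinates); the wrist camera has in their place "tool_from_camera" (4x4, takes a point from camera to tool coordinates, whose origin is the TCP and whose axes are the flange's). Camera axes: x right, y down, z forward; pixel columns grow to the right and rows downward; lengths in m; the calibration is good to about 2 mm. A picture is of the moment at which its call begins: read the wrist's pose just before it. There is no depth.
- ticket.sign_off(): hands the job in, once; it reports no verdict.
The state is a dict: "time_s": time; "qpos": joint angles; "joint_velocities": joint speeds; "effort": joint torques, N m; "tool_pos": TCP position; "tool_rot": TCP orientation; "force": force on the tool from outside, world axes, zero at the start; "wrist_torque": the same for the moment, N m; "grip_width": finger opening in m.
Only numpy, scipy, OpenCV 4.12 (cv2) and the standard library are available. Lean on these libraries where they do the work, as an engineer would, in place of code of your own. Each camera call takes 0.05 s, during which the arm holds its last target.

## Working session

There is one attempt and no reset: what is moved stays moved. The work goes in short steps, Python scripts to look and compute and a tool call to move; the robot and the scene stay as the last step left them, time stands still between calls to the robot, and variables do not carry over. Pictures are saved under pics/ and viewed, and the job is handed in when it is done.

Besides the shell and the picture viewer there is one more tool, called after "Call:" as name(argument=value, ...) on one line, values as JSON. carry_out: Moves the arm, as the interface text tells. Scaled input: -1 to 1 covers 0.03 m each way for a shift and 10 degrees each way for a turn. Its arguments: {"type":"object","properties":{"plan":{"type":"array"},"force":{"type":"number"}},"required":["plan"]}

```bash
mkdir -p pics; ls; python3 - <<'E'
from cell import sensors, imaging
import cv2,numpy as np
o=sensors.get_obs();print(o)
for n in ["scene","side","wrist"]:
    d=imaging.read_camera(n);cv2.imwrite(f"pics/{n}0.png",d["color"][:,:,::-1])
    np.savez(f"{n}0.npz",**d)
    for k in d:
        if k!="color":print(n,k,np.array2string(np.array(d[k]),precision=4))
E
```

```text
pics
{'time_s': 0.0, 'qpos': array([68.13225876, 18.43849786, -4.01624388, 83.17678767,  1.29647806,
       78.53986082, -3.26068168]), 'joint_velocities': array([-0.15737369, -0.12042008, -0.00371649,  0.02826208, -0.06120894,
        0.03417046,  0.02004461]), 'effort': array([ 3.55221414e-05, -4.91278875e+01, -4.03852919e-01, -3.12528098e+01,
       -6.38312730e-02,  4.37935092e-02,  1.87374853e-04]), 'tool_pos': array([ 0.25031769, -0.59925685,  0.22145146]), 'tool_rot': array([-1.79890184e+02,  7.03891523e-03,  2.26778288e+01]), 'force': array([-0.03999652,  0.0574951 , -0.09455984]), 'wrist_torque': array([-2.81127567e-02, -3.16583295e-02,  8.72492179e-05]), 'grip_width': 0.08668259116706756}
scene mtx [[410.1212   0.     277.1711]
 [  0.     410.1212 207.5595]
 [  0.       0.       1.    ]]
scene extrinsics [[-0.7392 -0.6732 -0.0197  0.2029]
 [-0.4682  0.5347 -0.7035  0.4757]
 [ 0.484  -0.5108 -0.7105  0.5329]
 [ 0.      0.      0.      1.    ]]
side mtx [[474.8598   0.     279.7721]
 [  0.     474.8598 209.8931]
 [  0.       0.       1.    ]]
side extrinsics [[ 0.168  -0.9858  0.0073 -0.3926]
 [-0.4432 -0.0821 -0.8927  0.2869]
 [ 0.8805  0.1467 -0.4507  0.7184]
 [ 0.      0.      0.      1.    ]]
wrist mtx [[362.9176   0.     277.4038]
 [  0.     362.9176 210.5031]
 [  0.       0.       1.    ]]
wrist tool_from_camera [[-4.4280e-04 -9.6986e-01 -2.4368e-01  6.5826e-02]
 [ 1.0000e+00 -3.9355e-04 -2.5080e-04  3.9946e-04]
 [ 1.4734e-04 -2.4368e-01  9.6986e-01 -1.6259e-01]
 [ 0.0000e+00  0.0000e+00  0.0000e+00  1.0000e+00]]
```

View pics/scene0.png

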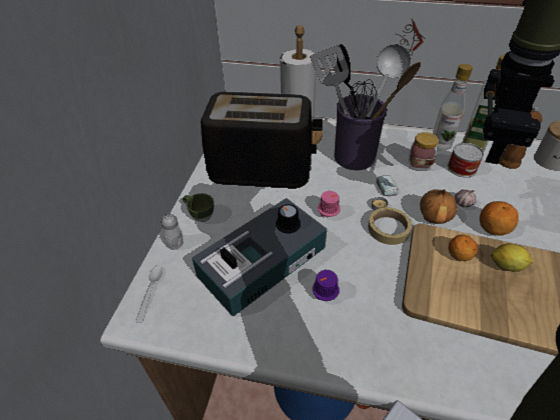

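View pics/side0.png

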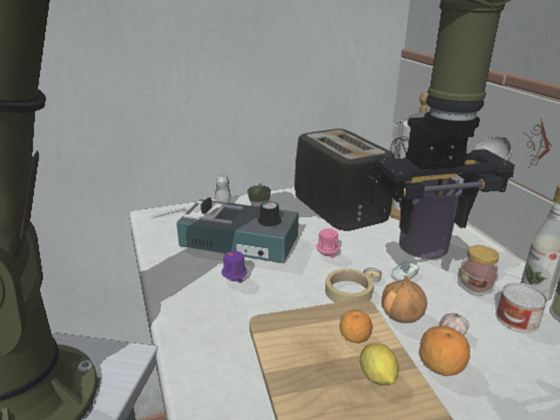

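View pics/wrist0.png

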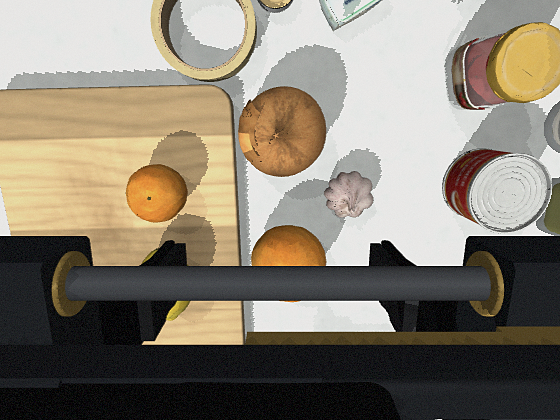

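```bash
cat > h.py <<'E'
import numpy as np,cv2
def cam(n):
    d=np.load(n+"0.npz");return d["mtx"],d["extrinsics"]
def ray(K,E,uv):
    R=E[:3,:3];c=-R.T@E[:3,3];d=R.T@np.linalg.inv(K)@np.array([uv[0],uv[1],1.]);return c,d/np.linalg.norm(d)
def onz(K,E,uv,z):
    c,d=ray(K,E,uv);return c+d*(z-c[2])/d[2]
def proj(K,E,p):
    q=E[:3,:3]@np.array(p)+E[:3,3];q=K@q;return q[:2]/q[2]
E
python3 - <<'E'
import cv2
a=cv2.imread("pics/scene0.png")[190:315,185:335];cv2.imwrite("pics/sc.png",cv2.resize(a,None,fx=5,fy=4.8,interpolation=cv2.INTER_CUBIC))
a=cv2.imread("pics/side0.png")[180:290,165:315];cv2.imwrite("pics/sd.png",cv2.resize(a,None,fx=5,fy=5,interpolation=cv2.INTER_CUBIC))
E
```

```text
(no output)
```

View pics/sc.png

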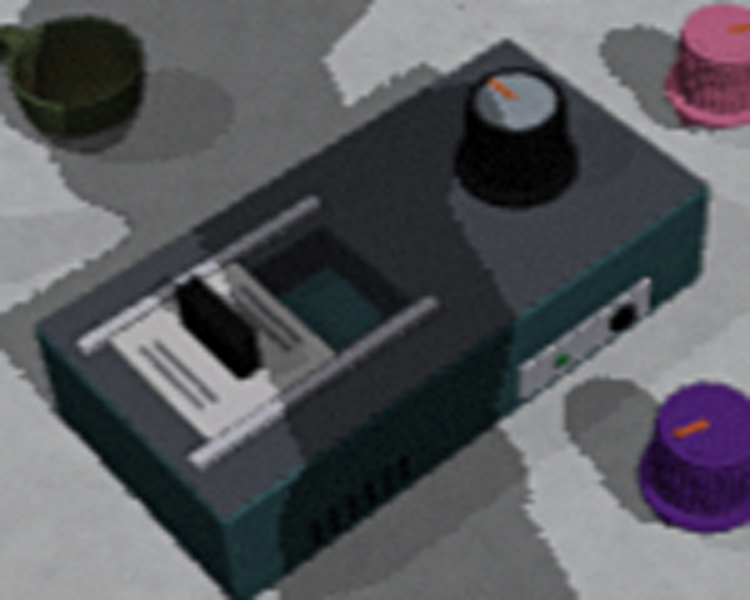

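View pics/sd.png

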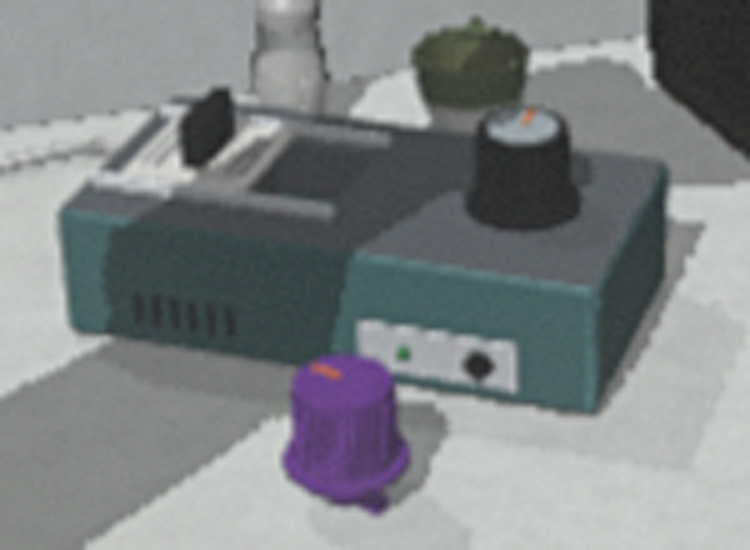

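Scene crop: deck corners at about (510,40), (707,185), (232,518), (40,328), the cap's steel top at (516,100), and the rib's top edge from (190,283) to (250,360) in crop pixels. The cover is open towards the lower left.

```bash
python3 - <<'E'
from h import *
K,E=cam("scene")
f=lambda u,v:((u+.5)/5-.5+185,(v+.5)/4.8-.5+190)
C=[onz(K,E,f(*p),.07) for p in [(510,40),(707,185),(232,518),(40,328)]]
print(np.round(C,4)); C=np.array(C)
for i in range(4): print(np.linalg.norm(C[i]-C[(i+1)%4]).round(4))
ctr=C.mean(0)
y=((C[3]-C[0])+(C[2]-C[1]));x=((C[0]-C[1])+(C[3]-C[2]))
print("ctr",ctr,"yawY",np.degrees(np.arctan2(y[1],y[0])),"yawX",np.degrees(np.arctan2(x[1],x[0])))
yaw=np.arctan2(y[1],y[0])-np.pi/2
R=np.array([[np.cos(yaw),-np.sin(yaw)],[np.sin(yaw),np.cos(yaw)]])
cap=onz(K,E,f(516,100),.110);print("cap top",cap, R.T@(cap[:2]-ctr[:2]))
print("cap from grinder",ctr[:2]+R@[0,-.075])
for p in [(190,285),(255,365),(222,325)]:
  r=onz(K,E,f(*p),.1);print("rib",r,R.T@(r[:2]-ctr[:2]))
# side cam cross-check
K2,E2=cam("side")
g=lambda u,v:((u+.5)/5-.5+165,(v+.5)/5-.5+180)
c2=onz(K2,E2,g(526,124),.110);print("side cap",c2,R.T@(c2[:2]-ctr[:2]))
for p in [(600,290),(665,165),(62,212)]:
  r=onz(K2,E2,g(*p),.07);print("corner side",r)
r=onz(K2,E2,g(208,125),.085);print("rib side",r,R.T@(r[:2]-ctr[:2]))
# bystanders rough
for n,uv in dict(cup=(202,215),salt=(173,245),spoon=(150,295),pink=(329,212),purple=(326,295),tape=(390,232),tea=(379,205),match=(388,190)).items(): print(n,onz(K,E,uv,0).round(3))
E
```

```text
[[ 0.5603 -0.3478  0.07  ]
 [ 0.4371 -0.3337  0.07  ]
 [ 0.4634 -0.084   0.07  ]
 [ 0.5874 -0.0957  0.07  ]]
0.1241
0.251
0.1246
0.2536
ctr [ 0.51206504 -0.21531037  0.07      ] yawY 83.92568873765126 yawX -5.962084616190874
cap top [ 0.50631918 -0.29050441  0.11      ] [ 0.00224331 -0.07537988]
cap from grinder [ 0.50412867 -0.28988928]
rib [ 0.53884845 -0.13663878  0.1       ] [0.01830815 0.08106407]
rib [ 0.49108962 -0.12581921  0.1       ] [-0.03032745  0.08676913]
rib [ 0.51467214 -0.13100347  0.1       ] [-0.00632875  0.08410944]
side cap [ 0.50708209 -0.28823003  0.11      ] [ 0.00276125 -0.07303753]
corner side [ 0.43392322 -0.33437016  0.07      ]
corner side [ 0.55585536 -0.34593918  0.07      ]
corner side [ 0.45944403 -0.08254338  0.07      ]
rib side [ 0.52854878 -0.13058867  0.085     ] [0.00742609 0.08599031]
cup [ 0.724 -0.222  0.   ]
salt [ 0.701 -0.117  0.   ]
spoon [ 0.63  -0.004  0.   ]
pink [ 0.499 -0.433  0.   ]
purple [ 0.361 -0.242  0.   ]
tape [ 0.354 -0.474  0.   ]
tea [ 0.421 -0.533  0.   ]
match [ 0.433 -0.594  0.   ]
```

Call:
carry_out(plan=[{"fingers":-1,"rz":0.955},{"rz":0.955},{"rz":0.955},{"dx":0.43,"dy":-0.97},{"dx":0.43,"dy":-0.97},{"dx":0.43,"dy":-0.97},{"dx":0.43,"dy":-0.97},{"dx":0.43,"dy":-0.97},{"dx":0.43,"dy":-0.97},{"dx":0.43,"dy":-0.97},{"dx":0.43,"dy":-0.97},{"dx":0.43,"dy":-0.97}], force=20)

```text
validation failed for argument at $.pl...
```

Call:
carry_out(plan=[{"fingers":-1,"dx":0,"dy":0,"dz":0,"rx":0,"ry":0,"rz":0.955},{"fingers":-1,"dx":0,"dy":0,"dz":0,"rx":0,"ry":0,"rz":0.955},{"fingers":-1,"dx":0,"dy":0,"dz":0,"rx":0,"ry":0,"rz":0.955},{"fingers":-1,"dx":0.43,"dy":-0.97,"dz":0,"rx":0,"ry":0,"rz":0},{"fingers":-1,"dx":0.43,"dy":-0.97,"dz":0,"rx":0,"ry":0,"rz":0}], force=20)

```text
time_s: 0.78
tool_pos: [0.2823, -0.5438, 0.2219]
tool_rot: [-180.0, 0.0, -6.0]
force: [0.5, -0.0, 0.0]
grip_width: 0.0871
```

Call:
carry_out(plan=[{"fingers":-1,"dx":0.43,"dy":-0.97,"dz":0,"rx":0,"ry":0,"rz":0},{"fingers":-1,"dx":0.43,"dy":-0.97,"dz":0,"rx":0,"ry":0,"rz":0},{"fingers":-1,"dx":0.43,"dy":-0.97,"dz":0,"rx":0,"ry":0,"rz":0},{"fingers":-1,"dx":0.43,"dy":-0.97,"dz":0,"rx":0,"ry":0,"rz":0},{"fingers":-1,"dx":0.43,"dy":-0.97,"dz":0,"rx":0,"ry":0,"rz":0},{"fingers":-1,"dx":0.43,"dy":-0.97,"dz":0,"rx":0,"ry":0,"rz":0},{"fingers":-1,"dx":0.43,"dy":-0.97,"dz":0,"rx":0,"ry":0,"rz":0},{"fingers":-1,"dx":0.43,"dy":-0.97,"dz":0,"rx":0,"ry":0,"rz":0},{"fingers":-1,"dx":0.43,"dy":-0.97,"dz":0,"rx":0,"ry":0,"rz":0},{"fingers":-1,"dx":0.43,"dy":-0.97,"dz":0,"rx":0,"ry":0,"rz":0}])

```text
time_s: 2.02
tool_pos: [0.4411, -0.2675, 0.2223]
tool_rot: [-180.0, 0.0, -6.0]
force: [1.1, 0.2, 0.5]
grip_width: 0.0869
```

```bash
cat > w.py <<'E'
from h import *
from cell import sensors, imaging
from scipy.spatial.transform import Rotation as Ro
import sys
def look(name):
    o=sensors.get_obs();d=imaging.read_camera("wrist")
    cv2.imwrite(f"pics/{name}.png",d["color"][:,:,::-1])
    T=np.eye(4);T[:3,:3]=Ro.from_euler("xyz",o["tool_rot"],degrees=True).as_matrix();T[:3,3]=o["tool_pos"]
    E=np.linalg.inv(T@d["tool_from_camera"]);np.savez(name+"0.npz",mtx=d["mtx"],extrinsics=E)
    print(o["time_s"],o["tool_pos"],o["tool_rot"],o["force"],o["grip_width"])
if __name__=="__main__": look(sys.argv[1])
E
python3 w.py w1
```

```text
2.025 [ 0.44110199 -0.26753824  0.22230939] [-1.79999349e+02  2.30012220e-02 -5.97429324e+00] [1.05720106 0.23892302 0.49516508] 0.08692867832683175
```

View pics/w1.png

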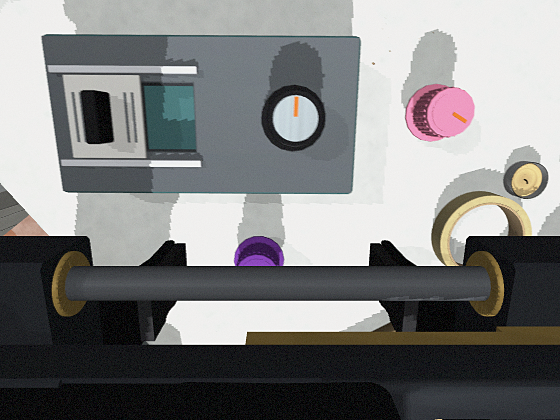

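The wrist view shows the whole deck. Its corners are at about (42,37), (359,38), (352,193) and (66,191), the cap's top at (296,117), and the rib's top at about (98,115).

```bash
python3 - <<'E'
from h import *
im=cv2.imread("pics/w1.png")
cv2.imwrite("pics/w1z.png",cv2.resize(im[25:205,35:195],None,fx=3.3,fy=3.3,interpolation=cv2.INTER_CUBIC))
K,E=cam("w1")
C=np.array([onz(K,E,p,.07) for p in [(359,38),(352,193),(66,191),(42,37)]])
for i in range(4): print(C[i].round(4),np.linalg.norm(C[i]-C[(i+1)%4]).round(4))
ctr=C.mean(0);y=((C[3]-C[0])+(C[2]-C[1]));yaw=np.arctan2(y[1],y[0])-np.pi/2
R=np.array([[np.cos(yaw),-np.sin(yaw)],[np.sin(yaw),np.cos(yaw)]])
print(ctr,np.degrees(yaw))
hsv=cv2.cvtColor(im,cv2.COLOR_BGR2HSV)
m=((im.max(2)>110)).astype(np.uint8);m[:80]=0;m[150:]=0
sub=m[85:150,262:330];n,l,s,c=cv2.connectedComponentsWithStats(sub)
i=l[117-85,296-262] or 1+s[1:,4].argmax();print(s[i],c[i]+[262,85])
p=onz(K,E,c[i]+[262,85],.11);print("cap",p,R.T@(p[:2]-ctr[:2]))
print("cap pred",ctr[:2]+R@[0,-.075])
for q in [(80,93),(107,90),(110,141),(84,144)]:
  r=onz(K,E,q,.1);print(r.round(4),(R.T@(r[:2]-ctr[:2])).round(4))
print("toaster?")
E
```

```text
[ 0.5625 -0.3463  0.07  ] 0.1262
[ 0.437  -0.3339  0.07  ] 0.2526
[ 0.4651 -0.0829  0.07  ] 0.1251
[ 0.5897 -0.0946  0.07  ] 0.2532
[ 0.5135913  -0.21440744  0.07      ] -6.28677105280069
[  11   10   46   47 1689] [295.13262285 117.93250444]
cap [ 0.50631125 -0.28794     0.11      ] [ 0.0008159  -0.07388756]
cap pred [ 0.50537844 -0.28895641]
[ 0.5411 -0.1299  0.1   ] [0.0181 0.087 ]
[ 0.5411 -0.1505  0.1   ] [0.0204 0.0665]
[ 0.504  -0.1446  0.1   ] [-0.0171  0.0683]
[ 0.5039 -0.1241  0.1   ] [-0.0195  0.0887]
toaster?
```

View pics/w1z.png

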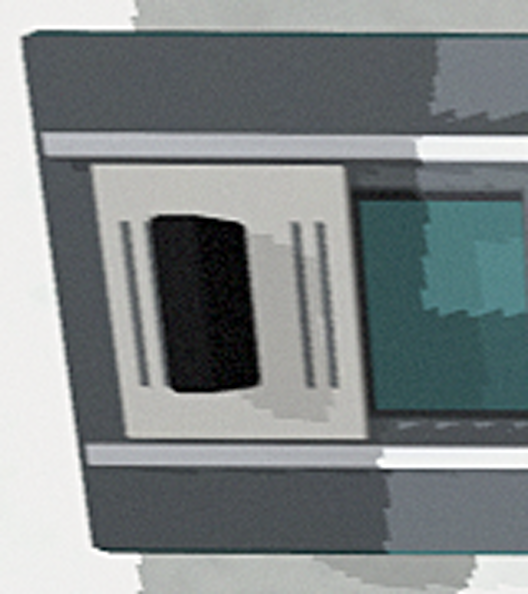

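Call:
carry_out(plan=[{"fingers":-1,"dx":0.445,"dy":-0.949,"dz":0,"rx":0,"ry":0,"rz":0},{"fingers":-1,"dx":0.445,"dy":-0.949,"dz":0,"rx":0,"ry":0,"rz":0},{"fingers":-1,"dx":0.445,"dy":-0.949,"dz":0,"rx":0,"ry":0,"rz":0},{"fingers":-1,"dx":0.445,"dy":-0.949,"dz":0,"rx":0,"ry":0,"rz":0},{"fingers":-1,"dx":0.445,"dy":-0.949,"dz":0,"rx":0,"ry":0,"rz":0},{"fingers":-0.2,"dx":0,"dy":0,"dz":0.9,"rx":0,"ry":0,"rz":0},{"fingers":-0.2,"dx":0,"dy":0,"dz":0.9,"rx":0,"ry":0,"rz":0},{"fingers":-0.2,"dx":0,"dy":0,"dz":0.9,"rx":0,"ry":0,"rz":0},{"fingers":-0.2,"dx":0,"dy":0,"dz":0,"rx":0,"ry":0,"rz":0}])

```text
time_s: 3.2
tool_pos: [0.5201, -0.1338, 0.1393]
tool_rot: [-179.9, 0.3, -6.0]
force: [-0.1, 0.3, 0.4]
grip_width: 0.0564
```

```bash
python3 - <<'E'
from cell import imaging
import cv2
d=imaging.read_camera("side")["color"][:,:,::-1]
cv2.imwrite("pics/s2.png",cv2.resize(d[150:290,130:330],None,fx=4,fy=4))
E
python3 w.py w2
```

```text
3.25 [ 0.52141026 -0.13399244  0.14100725] [-1.79977604e+02  1.08467110e-01 -5.97458436e+00] [ 0.11946393 -0.43773003  0.89623286] 0.054799789016050024
```

View pics/w2.png

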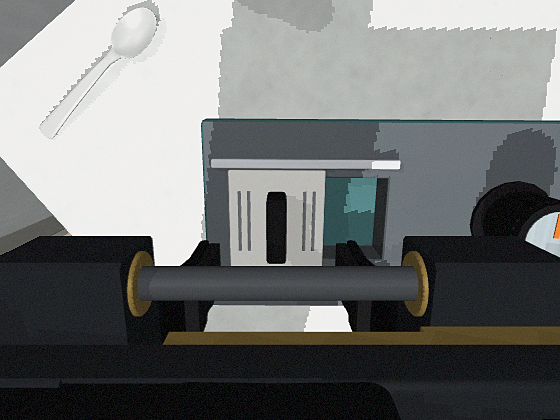

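View pics/s2.png

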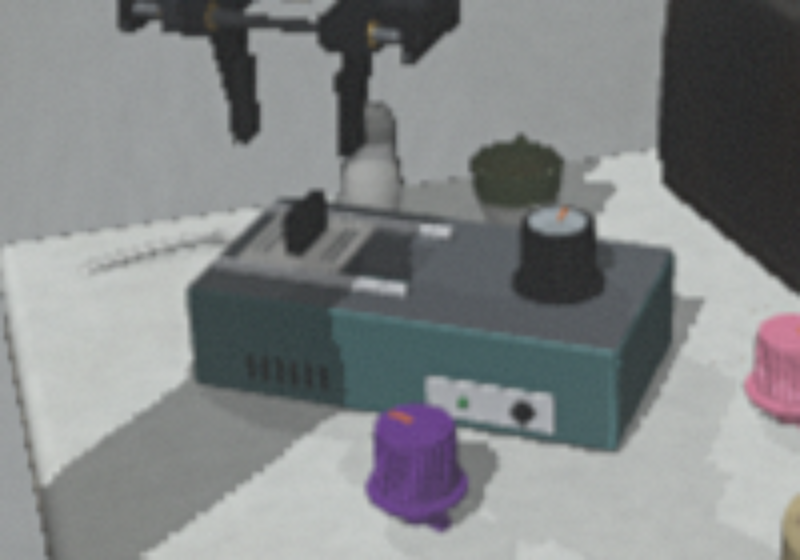

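The rib sits centred between the fingers (column 276 against the image centre at 277). I'll go down and pinch it.

Call:
carry_out(plan=[{"fingers":-0.2,"dx":0.03,"dy":0,"dz":0.7,"rx":0,"ry":0,"rz":0},{"fingers":-0.2,"dx":0,"dy":0,"dz":0.7,"rx":0,"ry":0,"rz":0},{"fingers":-0.2,"dx":0,"dy":0,"dz":0.55,"rx":0,"ry":0,"rz":0},{"fingers":1,"dx":0,"dy":0,"dz":0,"rx":0,"ry":0,"rz":0},{"fingers":1,"dx":0,"dy":0,"dz":0,"rx":0,"ry":0,"rz":0},{"fingers":1,"dx":0,"dy":0,"dz":0,"rx":0,"ry":0,"rz":0},{"fingers":1,"dx":0,"dy":0,"dz":0,"rx":0,"ry":0,"rz":0}], force=15)

```text
time_s: 4.18
tool_pos: [0.5234, -0.1342, 0.0837]
tool_rot: [180.0, -0.1, -6.0]
force: [-0.8, 0.2, 0.7]
grip_width: 0.0201
```

Call:
carry_out(plan=[{"fingers":1,"dx":0,"dy":0,"dz":0,"rx":0,"ry":0,"rz":0},{"fingers":1,"dx":0,"dy":0,"dz":0,"rx":0,"ry":0,"rz":0},{"fingers":1,"dx":0,"dy":0.35,"dz":0,"rx":0,"ry":0,"rz":0},{"fingers":1,"dx":0,"dy":0.35,"dz":0,"rx":0,"ry":0,"rz":0},{"fingers":1,"dx":0,"dy":0.35,"dz":0,"rx":0,"ry":0,"rz":0},{"fingers":1,"dx":0,"dy":0.35,"dz":0,"rx":0,"ry":0,"rz":0}])

```text
time_s: 4.92
tool_pos: [0.5184, -0.177, 0.0833]
tool_rot: [180.0, -0.0, -6.0]
force: [-0.7, 1.1, 4.5]
grip_width: 0.012
```

Call:
carry_out(plan=[{"fingers":1,"dx":0,"dy":0.15,"dz":0,"rx":0,"ry":0,"rz":0},{"fingers":1,"dx":0,"dy":0.15,"dz":0,"rx":0,"ry":0,"rz":0},{"fingers":1,"dx":0,"dy":0.1,"dz":0,"rx":0,"ry":0,"rz":0},{"fingers":1,"dx":0,"dy":0,"dz":0,"rx":0,"ry":0,"rz":0}])

```text
time_s: 5.42
tool_pos: [0.5181, -0.1808, 0.0833]
tool_rot: [-179.5, 0.1, -5.8]
force: [-2.6, 15.8, 9.6]
grip_width: 0.0118
```

Call:
carry_out(plan=[{"fingers":-1,"dx":0,"dy":0,"dz":0,"rx":0,"ry":0,"rz":0},{"fingers":-1,"dx":0,"dy":0,"dz":0,"rx":0,"ry":0,"rz":0},{"fingers":-1,"dx":0,"dy":0,"dz":0,"rx":0,"ry":0,"rz":0},{"fingers":-1,"dx":0,"dy":0,"dz":-0.9,"rx":0,"ry":0,"rz":0},{"fingers":-1,"dx":0,"dy":0,"dz":-0.9,"rx":0,"ry":0,"rz":0},{"fingers":-1,"dx":0,"dy":0,"dz":-0.9,"rx":0,"ry":0,"rz":0},{"fingers":-1,"dx":-0.03,"dy":0.87,"dz":0,"rx":0,"ry":0,"rz":0},{"fingers":-1,"dx":-0.03,"dy":0.87,"dz":0,"rx":0,"ry":0,"rz":0},{"fingers":-1,"dx":-0.03,"dy":0.87,"dz":0,"rx":0,"ry":0,"rz":0},{"fingers":-1,"dx":-0.03,"dy":0.87,"dz":0,"rx":0,"ry":0,"rz":0},{"fingers":-1,"dx":0,"dy":0,"dz":0,"rx":0,"ry":0,"rz":0}])

```text
time_s: 6.8
tool_pos: [0.5011, -0.295, 0.1634]
tool_rot: [179.9, 0.1, -6.3]
force: [-1.0, -0.2, 0.1]
grip_width: 0.0864
```

```bash
python3 w.py w3;  python3 - <<'E'
from cell import sensors
print(sensors.get_obs()["qpos"])
E
```

```text
6.8 [ 0.50112988 -0.29503172  0.1633697 ] [ 1.79912049e+02  6.91154123e-02 -6.30572632e+00] [-0.98419606 -0.24204309  0.06012269] 0.08641167601733532
[ 43.20422858  13.09212503 -17.90627177  97.18712968   4.26337189
  70.43003085 -71.85012153]
```

View pics/w3.png

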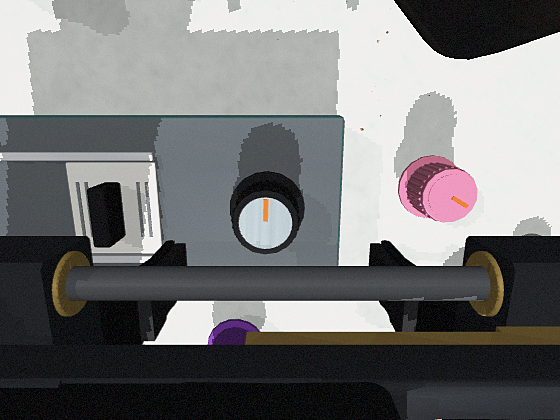

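```bash
python3 - <<'E'
from h import *
K,E=cam("w3");im=cv2.imread("pics/w3.png")
sub=(im[190:262,230:305].max(2)>120).astype(np.uint8)
n,l,s,c=cv2.connectedComponentsWithStats(sub)
for i in range(1,n):
  if s[i][4]>100:print(s[i],c[i]+[230,190],onz(K,E,c[i]+[230,190],.11))
K1,E1=cam("scene");K2,E2=cam("side")
for z in (0,): print("toaster",onz(K1,E1,(311,186),z),onz(K2,E2,(346,228),z),onz(K1,E1,(205,178),z))
ctr=np.array([.5133,-.2147]);yaw=np.radians(-6.2)
R=np.array([[np.cos(yaw),-np.sin(yaw)],[np.sin(yaw),np.cos(yaw)]])
for q,z in [((161,200),.075),((67,185),.075),((120,185),.1),((88,190),.1),((122,240),.1),((93,245),.1)]:
  r=onz(K,E,q,z);print(q,(R.T@(r[:2]-ctr)).round(4))
E
```

```text
[   9    7   53   52 2170] [264.96082949 222.73456221] [ 0.50581826 -0.28836454  0.11      ]
[   0   24   75   48 1014] [261.74358974 250.17948718] [ 0.48815699 -0.28421073  0.11      ]
toaster [ 0.59040671 -0.47716183  0.        ] [ 0.62909787 -0.46153872  0.        ] [ 0.82281478 -0.31652053  0.        ]
(161, 200) [0.0073 0.0005]
(67, 185) [0.0183 0.0654]
(120, 185) [0.0226 0.0174]
(88, 190) [0.0195 0.038 ]
(122, 240) [-0.0139  0.0201]
(93, 245) [-0.0173  0.0395]
```

Call:
carry_out(plan=[{"fingers":-1,"dx":0.13,"dy":-0.24,"dz":0,"rx":0,"ry":0,"rz":0},{"fingers":-1,"dx":0,"dy":0,"dz":0.2,"rx":0,"ry":0,"rz":-1},{"fingers":-1,"dx":0,"dy":0,"dz":0.2,"rx":0,"ry":0,"rz":-1},{"fingers":-1,"dx":0,"dy":0,"dz":0.2,"rx":0,"ry":0,"rz":-1},{"fingers":-1,"dx":0,"dy":0,"dz":0,"rx":0,"ry":0,"rz":0},{"fingers":-1,"dx":0,"dy":0,"dz":0,"rx":0,"ry":0,"rz":0}])

```text
time_s: 7.6
tool_pos: [0.5081, -0.2836, 0.1463]
tool_rot: [180.0, -0.0, 23.9]
force: [-0.3, -0.2, -0.2]
grip_width: 0.0872
```

Call:
carry_out(plan=[{"fingers":-1,"dx":-0.135,"dy":0.115,"dz":0,"rx":0,"ry":0,"rz":0},{"fingers":-1,"dx":0,"dy":0,"dz":0.55,"rx":0,"ry":0,"rz":0},{"fingers":-1,"dx":0,"dy":0,"dz":0.55,"rx":0,"ry":0,"rz":0},{"fingers":-1,"dx":0,"dy":0,"dz":0.55,"rx":0,"ry":0,"rz":0},{"fingers":-1,"dx":0,"dy":0,"dz":0.5,"rx":0,"ry":0,"rz":0},{"fingers":-1,"dx":0,"dy":0,"dz":0,"rx":0,"ry":0,"rz":0}])

```text
time_s: 8.35
tool_pos: [0.5041, -0.2886, 0.0796]
tool_rot: [-179.8, 0.1, 24.0]
force: [-0.0, 0.4, 0.9]
grip_width: 0.0871
```

Call:
carry_out(plan=[{"fingers":1,"dx":0.05,"dy":0,"dz":0,"rx":0,"ry":0,"rz":0},{"fingers":1,"dx":0,"dy":0,"dz":0,"rx":0,"ry":0,"rz":0},{"fingers":1,"dx":0,"dy":0,"dz":0,"rx":0,"ry":0,"rz":0},{"fingers":1,"dx":0,"dy":0,"dz":0,"rx":0,"ry":0,"rz":0},{"fingers":1,"dx":0,"dy":0,"dz":0,"rx":0,"ry":0,"rz":0},{"fingers":1,"dx":0,"dy":0,"dz":0,"rx":0,"ry":0,"rz":0}], force=30)

```text
time_s: 9.1
tool_pos: [0.5065, -0.2885, 0.0816]
tool_rot: [-180.0, 0.0, 24.0]
force: [-1.3, 0.4, 1.9]
grip_width: 0.0412
```

```bash
python3 -c "
from cell import sensors
o=sensors.get_obs();print(o)"
```

```text
{'time_s': 9.1, 'qpos': array([ 44.98383886,  17.93201399, -20.97092606, 101.6544224 ,
         7.18662268,  61.7403127 , -44.44133976]), 'joint_velocities': array([-0.15813571,  0.09373122, -0.02319546,  0.00765991,  0.10187344,
        0.04987164,  0.00137477]), 'effort': array([ 1.63956843e-01, -4.29903209e+01, -2.94556394e+00, -2.79385149e+01,
        5.07819490e-02, -3.38608939e-01, -4.34298359e-03]), 'tool_pos': array([ 0.5064865 , -0.28849112,  0.08163276]), 'tool_rot': array([-1.79985520e+02,  1.25519417e-02,  2.40285349e+01]), 'force': array([-1.30119994,  0.36923903,  1.89319672]), 'wrist_torque': array([ 0.06916289,  0.13611879, -0.00823078]), 'grip_width': 0.04120482861560356}
```

Gripped. Next I'll feel for the thread direction, turning counter-clockwise (-rz) about 14 degrees first.

Call:
carry_out(plan=[{"fingers":1,"dx":0,"dy":0,"dz":0,"rx":0,"ry":0,"rz":-0.35},{"fingers":1,"dx":0,"dy":0,"dz":0,"rx":0,"ry":0,"rz":-0.35},{"fingers":1,"dx":0,"dy":0,"dz":0,"rx":0,"ry":0,"rz":-0.35},{"fingers":1,"dx":0,"dy":0,"dz":0,"rx":0,"ry":0,"rz":-0.35},{"fingers":1,"dx":0,"dy":0,"dz":0,"rx":0,"ry":0,"rz":0}])

```text
time_s: 9.72
tool_pos: [0.5068, -0.2887, 0.0817]
tool_rot: [180.0, -0.0, 38.0]
force: [0.6, 0.4, -0.5]
grip_width: 0.0415
```

```bash
python3 -c "
from cell import sensors
o=sensors.get_obs();print({k:o[k] for k in ('tool_rot','force','wrist_torque','effort')})"
```

```text
{'tool_rot': array([ 1.79981737e+02, -1.04595885e-02,  3.79907590e+01]), 'force': array([ 0.62144995,  0.40946062, -0.47045126]), 'wrist_torque': array([0.06365707, 0.00590048, 0.02700009]), 'effort': array([ 1.56797133e-01, -4.30085099e+01, -3.44181709e+00, -2.75895810e+01,
        1.57698453e-02,  2.75041375e-04,  1.91454221e-01])}
```

Wrist torque is only 0.03 N m after 14 degrees, so the cap turns freely and looks like an ordinary thread. I'll carry on to about 60 degrees.

Call:
carry_out(plan=[{"fingers":1,"dx":0,"dy":0,"dz":0,"rx":0,"ry":0,"rz":-0.6},{"fingers":1,"dx":0,"dy":0,"dz":0,"rx":0,"ry":0,"rz":-0.6},{"fingers":1,"dx":0,"dy":0,"dz":0,"rx":0,"ry":0,"rz":-0.6},{"fingers":1,"dx":0,"dy":0,"dz":0,"rx":0,"ry":0,"rz":-0.6},{"fingers":1,"dx":0,"dy":0,"dz":0,"rx":0,"ry":0,"rz":-0.6},{"fingers":1,"dx":0,"dy":0,"dz":0,"rx":0,"ry":0,"rz":-0.6},{"fingers":1,"dx":0,"dy":0,"dz":0,"rx":0,"ry":0,"rz":-0.6},{"fingers":1,"dx":0,"dy":0,"dz":0,"rx":0,"ry":0,"rz":-0.4},{"fingers":1,"dx":0,"dy":0,"dz":0,"rx":0,"ry":0,"rz":0}])

```text
time_s: 10.85
tool_pos: [0.5067, -0.2889, 0.0817]
tool_rot: [180.0, 0.0, 83.9]
force: [-0.2, -0.2, 0.7]
grip_width: 0.0412
```

```bash
python3 -c "
from cell import sensors,imaging
import cv2
o=sensors.get_obs();print({k:o[k] for k in ('tool_rot','force','wrist_torque')})
d=imaging.read_camera('scene')['color'][:,:,::-1]
cv2.imwrite('pics/s5.png',cv2.resize(d[150:310,180:360],None,fx=3.7,fy=3.7))"
```

```text
{'tool_rot': array([1.79984320e+02, 1.63975023e-02, 8.39219736e+01]), 'force': array([-0.18832135, -0.19760921,  0.66770818]), 'wrist_torque': array([-0.034722  , -0.09127646,  0.01850041])}
```

View pics/s5.png

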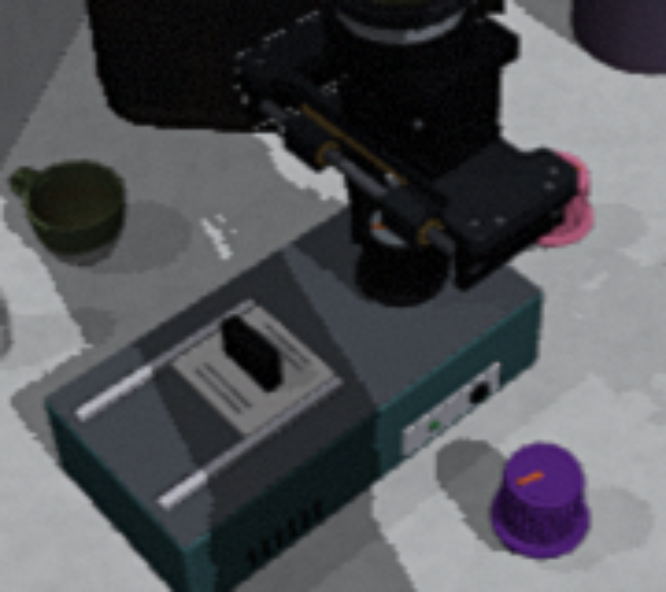

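The cover is visibly shut. The orange line now points left in the scene crop, at (377,228), so the cap turned with the gripper. Lifting now.

Call:
carry_out(plan=[{"fingers":1,"dx":0,"dy":0,"dz":-0.15,"rx":0,"ry":0,"rz":0},{"fingers":1,"dx":0,"dy":0,"dz":-0.2,"rx":0,"ry":0,"rz":0},{"fingers":1,"dx":0,"dy":0,"dz":-0.3,"rx":0,"ry":0,"rz":0},{"fingers":1,"dx":0,"dy":0,"dz":-0.4,"rx":0,"ry":0,"rz":0}])

```text
time_s: 11.4
tool_pos: [0.5066, -0.2886, 0.1138]
tool_rot: [-180.0, 0.0, 84.0]
force: [-0.3, 0.3, -0.3]
grip_width: 0.0416
```

Call:
carry_out(plan=[{"fingers":1,"dx":0,"dy":0,"dz":-0.5,"rx":0,"ry":0,"rz":0},{"fingers":1,"dx":0,"dy":0,"dz":-0.5,"rx":0,"ry":0,"rz":0},{"fingers":1,"dx":0,"dy":0,"dz":-0.5,"rx":0,"ry":0,"rz":0},{"fingers":1,"dx":0,"dy":0,"dz":-0.4,"rx":0,"ry":0,"rz":0},{"fingers":1,"dx":0,"dy":0,"dz":-0.2,"rx":0,"ry":0,"rz":0},{"fingers":1,"dx":0,"dy":0,"dz":0,"rx":0,"ry":0,"rz":0},{"fingers":1,"dx":0,"dy":0,"dz":0,"rx":0,"ry":0,"rz":0},{"fingers":1,"dx":0,"dy":0,"dz":0,"rx":0,"ry":0,"rz":0}])

```text
time_s: 12.4
tool_pos: [0.5063, -0.2885, 0.1754]
tool_rot: [-179.9, -0.0, 84.0]
force: [1.3, -0.4, -0.5]
grip_width: 0.0413
```

```bash
python3 -c "
from cell import sensors,imaging
import cv2,numpy as np
o=sensors.get_obs();print(o['joint_velocities'].round(2),o['force'],o['tool_pos'])
a=imaging.read_camera('scene')['color'][:,:,::-1];b=imaging.read_camera('side')['color'][:,:,::-1]
cv2.imwrite('pics/s6.png',cv2.resize(np.hstack([a[110:330,130:330],b[110:330,130:330]]),None,fx=2,fy=2,interpolation=cv2.INTER_CUBIC))"
```

```text
[ 0.05 -0.08  0.04 -0.15  0.06 -0.03  0.  ] [ 1.32768663 -0.43788569 -0.47481107] [ 0.50629049 -0.28846573  0.17543673]
```

View pics/s6.png

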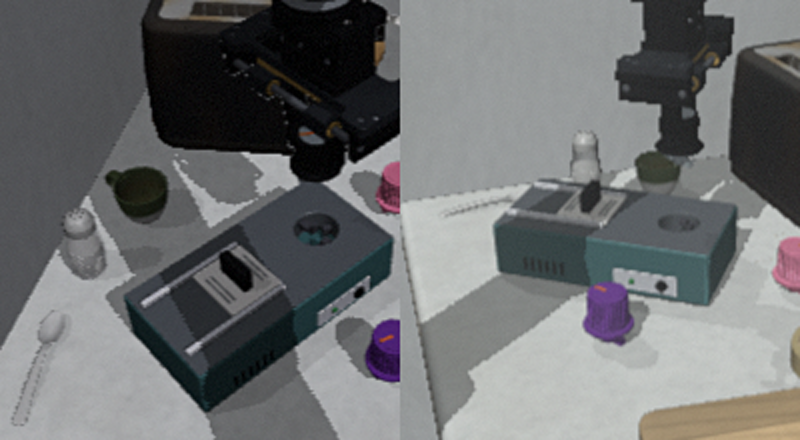

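Both views show the chamber open, the cap upright in the gripper above it, and the cover shut. The bystanders in view haven't moved.

```bash
python3 -c "
from cell import ticket
print(ticket.sign_off())"
```

```text
the job is handed in; nothing more can be done
None
```

The job is handed in: the white cover is shut, and the arm is holding the black cap upright above the open grinding chamber.

- **Cover:** I pinched the rib and slid the cover until it met its end stop at about 16 N. The wrist picture put the middle of the plate at y ≈ 33 mm on the grinder, which is fully shut within about 1 mm. I read those edge pixels by eye.
- **Cap:** The thread is ordinary. Turned counter-clockwise, the cap met no stop, with wrist torque around 0.03 N m. I turned it 60° and lifted it straight up.
- **Last checks:** At 12.4 s the grip opening was 41 mm on the cap. The flange was about 94 mm above the deck and within about 1 mm of its starting axis, the joints were practically still, and outside forces were under 1.5 N. The last scene and side pictures show the open chamber, the cover shut, and the cup, salt shaker and spoon where they were. The tape roll, tea light and match box were mostly out of those crops, but the arm did not go near them after the start.

No check failed or disagreed with another. The contact force on the cap was not measured directly; I inferred the hold from the 30 N grip setting, the opening and the pictures.

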